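# Twist-lock a fresh filter cartridge into the fume extractor

### The job

Fit the fresh filter cartridge in the solder-fume extractor: lower it into the blue collar so that it hangs by its two yellow lugs, then twist it clockwise (seen from above) until the lugs drop into the locking notches, and let go. Feel for the notch and be gentle with the plastic collar: never press or twist the cartridge hard in it. Leave the mug, bottle, handheld console and steel cup where they are.

Things in the scene. Friction and masses are not known exactly. Their poses are not given: they have to be found in the camera images.
- cartridge_mid (a point): Loose filter cartridge: upright white cylinder 72 mm in diameter, 54 mm high (lower edge chamfered 7 mm), 88 mm high with its yellow grip bar; about 0.22 kg. The point is on its axis 44 mm above its underside. z is up along the axis; x runs along the grip bar and through both lugs (either way round is the same).
- grip_bar (a point): Centre of the cartridge's yellow grip bar, on the axis 27 mm above cartridge_mid: 62 mm long (x), 14 mm wide (y), standing 34 mm up from the flat top of the cylinder.
- lug (a point): Underside of one of the two yellow lugs, 42 mm from the cartridge's axis on its +x side, 14 mm below cartridge_mid; the other is opposite, on -x. Each is 10 mm wide, 6 mm thick and reaches 48 mm from the axis.
- collar (a point): Centre of the blue bayonet collar on the fume extractor, on its vertical axis at the height of the ledges that the lugs rest on. z is up, x runs through both entry gaps. The hole for the cartridge is 77 mm in diameter. cartridge_mid is 14 mm above this point with the lugs on the ledges, 8 mm above it with the lugs down in the notches.
- entry (a point): Middle of one entry gap at ledge height, 45.5 mm from the collar's axis on +x; the other is opposite, on -x. The gaps are 20 mm wide and open upwards, each with a yellow mark outside it on the housing. A wall stops the lugs from turning anticlockwise out of them.
- collar_top (a point): Centre of the collar's top, 15 mm above point collar; 114 mm across outside. Clockwise of each gap a ledge runs under a hood (10 mm between) to a notch 14 mm wide and 6 mm deep with an upright end stop at its far side. The notch is hidden and its place differs every time: 0.58 to 1.18 rad from the gap. More than 40 N from the cartridge breaks the collar.
- extractor: Grey solder-fume extractor, fixed to the bench, housing 200 x 200 mm and 110 mm high with the blue collar on top; origin at the centre of its underside, 116 mm below point collar, same axes.
- mug_mid (a point): White mug, 82 mm wide, 95 mm high, handle on +y; its centre. Leave it alone.
- bottle_mid (a point): Clear bottle with blue label, 72 mm in diameter, 180 mm high; its centre. Leave it alone.
- console_mid (a point): Blue handheld console lying flat, 84 x 135 x 20 mm; its centre. Leave it alone.
- cup_mid (a point): Small steel cup, 64 mm wide, 40 mm high; its centre. Leave it alone.

How it is judged:
On the way, in this order (a step that is already met when the one before it is completed fails the run):
1. the cartridge hangs in the collar with its lugs down on the ledges (z of cartridge_mid in the frame of collar below 0.0175 m and horizontal distance between cartridge_mid and collar below 0.004 m), for 0.1 s.
2. the cartridge is turned and its lugs have dropped into the locking notches (z of cartridge_mid in the frame of collar below 0.0105 m and horizontal distance between cartridge_mid and collar below 0.004 m and angle between cartridge_mid's own z axis and vertical below 0.06 rad and angle between the x axis of cartridge_mid and the x axis of collar, either way round above 0.45 rad), for 0.1 s.
At the end, for the whole second after the job is handed in: The cartridge is in the collar, within 4 mm of its axis, upright within 0.06 rad, turned more than 0.45 rad from the entry gaps and dropped into the notches (cartridge_mid less than 10.5 mm above the point collar), released and at rest (all of step 2 and linear speed of cartridge below 0.02 m/s); the robot touches nothing.
It fails at once if the cartridge pushes on the collar or housing with more than 40 N (contact force between cartridge and extractor above 40 N).
It fails at once if the mug is moved more than 30 mm (distance of mug_mid from where it was at the start of the episode above 0.03 m).
It fails at once if the bottle is moved more than 30 mm (distance of bottle_mid from where it was at the start of the episode above 0.03 m).
It fails at once if the console is moved more than 30 mm (distance of console_mid from where it was at the start of the episode above 0.03 m).
It fails at once if the cup is moved more than 30 mm (distance of cup_mid from where it was at the start of the episode above 0.03 m).
It also fails if it takes over 59 s, if anything falls off the work surface, if the arm or the gripper's body presses on something with over 40 N, if the wrist force passes 120 N, or if a joint passes its speed limit or range.

### The arm

A 6-joint arm with a two-finger parallel gripper is mounted at the origin on the work surface. World frame = base frame: x ahead of the robot, y to its left, z up, the work surface at z = 0. Lengths are in m, angles in rad, forces in N, time in s.
With the tool pointing down it reaches from about 0.25 to 0.775 m from the base axis. Payload 4 kg.
Tool frame: the origin (TCP) lies where the fingers leave the gripper's body, on its centre line; the fingertips stand 97 mm ahead of it and the grasp point (between the pads) lies 78 mm ahead of it; z points along the fingers, y is the line along which they close (so a half turn about z gives the same grasp; the last joint's range is limited). The gripper opens to 94 mm and grips with 3 to 60 N. Pads are 16 mm wide; open, the fingers measure 119 mm over their backs; the gripper's body (75 mm by 177 mm) begins 78 mm behind the grasp point.
Start: joints at [-1.268, 0.087, 1.371, -0, 1.684, -0.103], TCP at [0.217, -0.505, 0.303] pointing down, gripper open.
Joint ranges: [-3.1, 3.1], [-0.76, 2.03], [0.27, 2.55], [-1.08, 4.22], [0.17, 2.65], [-2.57, 2.57]. Speed limits (rad/s): [2.79, 2.79, 3.14, 3.14, 3.14, 3.14].

### API

Orientations are given as [roll, pitch, yaw] about the fixed x, y, z axes, in that order (R = Rz(yaw) Ry(pitch) Rx(roll)).
In Python, from bench import robot, eyes gives the robot as it stands. The module is installed in compiled form; this text tells all that it offers.
- The arm moves only by the tool carry_out, never from a script. Its argument "deltas" is a list of rows, each an object of numbers: "dx", "dy", "dz": the shift along the tool's x, y, z each as a share of 0.02 m, from -1 to 1; "wx", "wy", "wz": the turn, a rotation vector about the tool's x, y, z each as a share of 0.12 rad, from -1 to 1; "gripper": the closure in counts, from 0 (fully open) to 255 (shut). In form: [{"dx": .., "dy": .., "dz": .., "wx": .., "wy": .., "wz": .., "gripper": ..}, ...]. A call has 1 to 20 rows; each row shifts and turns the commanded pose from where the row before left it, along the tool's axes as they then stand; what a row does not reach is not made up. A row lasts 1/12 s, in which the tool goes at most 41.7 mm and 7.16 degrees, less where a joint would pass 70% of its speed; a pose out of reach is approached as far as the arm can. A call with a number of a shift or a turn outside -1 to 1 is refused whole. A call with a gripper value outside its range is refused whole. The fingers move at their own pace and stop on an object; the grip force is fixed at half the most. Time passes only in rows, so rows that do not move let the fingers close. It gives the time, the measured TCP pose, the force, the opening and the grip force at its end, in the units of the state.
- robot.get_obs(): the state, without advancing time (a new reading comes with each control period).
- eyes.snapshot(name): name is "scene" or "top" or "wrist"; returns the picture (400x640x3 uint8, red, green, blue); there is no depth.
- eyes.get_calibration(name): a dict with "fovy" (degrees; the focal length in pixels is half the picture's height over the tangent of half this angle, whatever the lens; pixels are square), "cx", "cy" (the principal point, pixels), "k1" (the pictures are not rectified: a ray, as slopes to the right and down, at radius r is drawn at 1 + k1 r^2 times it, then the intrinsics apply), "R" (3x3) and "t" (3): a world point X has camera coordinates R X + t. Camera axes: x right, y down, z forward; pixel columns grow to the right and rows downward; lengths in m; the calibration is good to about 2 mm. A picture is of the moment at which its call begins: read the wrist's pose just before it. get_calibration takes no time and is no camera call; for the wrist camera it gives the pose at the moment of the call.
- robot.close_job(): hands the job in; it is judged then, once.
The state is a dict: "time": time; "joint_positions": joint angles; "qvel": joint speeds; "joint_torque": joint torques, N m; "tool_pos": TCP position; "ee_rot": TCP orientation; "wrist_force": force on the tool from outside, world axes, zero at the start; "wrist_torque": the same for the moment, N m; "width": finger opening in m; "finger_force": force on a finger pad.
Only numpy, scipy, OpenCV 4.12 (cv2) and the standard library are available. Lean on these libraries where they do the work, as an engineer would, in place of code of your own. Each camera call takes 0.05 s, during which the arm holds its last target. There are 200 camera calls.

## Working session

There is one attempt and no reset: what is moved stays moved. The work goes in short steps, Python scripts to look and compute and a tool call to move; the robot and the scene stay as the last step left them, time stands still between calls to the robot, and variables do not carry over. Pictures are saved under pics/ and viewed, at most 10 in all, crops included, and the job is handed in when it is done.

Besides the shell and the picture viewer there is one more tool, called after "Emit:" by a JSON object that holds its "op" and its "data". carry_out: Moves the arm, as the interface text tells. Shift numbers are shares of 0.02 m and turn numbers shares of 0.12 rad, none past 1 either way. Its arguments: {"type":"object","properties":{"deltas":{"type":"array","items":{"type":"object","properties":{"dx":{"type":"number"},"dy":{"type":"number"},"dz":{"type":"number"},"wx":{"type":"number"},"wy":{"type":"number"},"wz":{"type":"number"},"gripper":{"type":"number"}}}}},"required":["deltas"]}

```bash
mkdir -p pics; python3 - <<'E'
from bench import robot, eyes
import cv2
print(robot.get_obs())
for n in ("scene","top","wrist"):
    im=eyes.snapshot(n); cv2.imwrite(f"pics/{n}0.png",im[:,:,::-1])
    c=eyes.get_calibration(n); print(n,c)
E
```

```text
{'time': 0.0, 'joint_positions': array([-1.26810244e+00,  8.79377376e-02,  1.37222097e+00, -1.84218787e-05,
        1.68363306e+00, -1.03075736e-01]), 'qvel': array([ 0.00180238, -0.00097351,  0.00058009, -0.000929  ,  0.00071247,
       -0.00113717]), 'joint_torque': array([-1.48642739e-03, -3.40186644e+01, -3.02426112e+01,  7.17271375e-02,
        3.30818142e-02, -1.68929278e-04]), 'tool_pos': array([ 0.21700112, -0.50501143,  0.30153029]), 'ee_rot': array([-3.13940333e+00, -2.08061913e-04,  4.05767344e-01]), 'wrist_force': array([-0.10739621, -0.37540984, -0.39832568]), 'wrist_torque': array([-0.01410396,  0.01503263, -0.00989497]), 'finger_force': 0.0, 'width': 0.09420158069462932}
scene {'fovy': 48.388662265480086, 'cx': 315.4768553769159, 'cy': 197.87446855515563, 'k1': -0.033937420663320284, 'R': array([[ 0.82812268,  0.56041619,  0.01210477],
       [ 0.40815329, -0.58804205, -0.69829609],
       [-0.38421832,  0.58321543, -0.71570667]]), 't': array([-0.49846699, -0.18926181,  1.84480246])}
top {'fovy': 42.902906413215106, 'cx': 323.82464449998196, 'cy': 209.78775745035873, 'k1': -0.1028351867229932, 'R': array([[ 1.61390899e-02, -9.99869703e-01,  3.27790818e-04],
       [-9.95347343e-01, -1.60972370e-02, -9.49976130e-02],
       [ 9.49905116e-02,  1.20690930e-03, -9.95477446e-01]]), 't': array([-0.00318811,  0.6332088 ,  1.46291264])}
wrist {'fovy': 60.255344411757605, 'cx': 322.5422827835572, 'cy': 202.0101582731444, 'k1': -0.03663157874555737, 'R': array([[ 0.39521617, -0.9185871 , -0.00138155],
       [-0.88106948, -0.37949904,  0.28230664],
       [-0.25984753, -0.11035491, -0.95932323]]), 't': array([-0.54944087, -0.02943053,  0.39184323])}
```

View pics/top0.png

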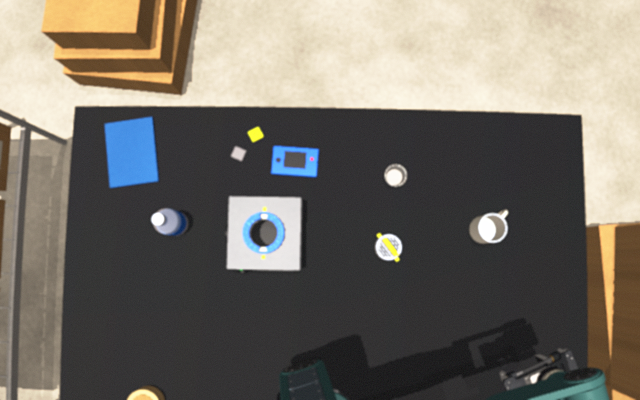

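View pics/scene0.png

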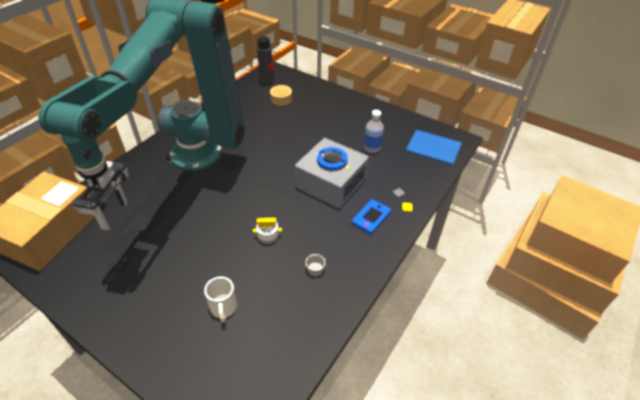

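The top view shows the cartridge at about (388,247) with its bar slanting down and to the right. The collar is at (264,233), with yellow marks at (264,209) and (263,257). I'll localise both roughly here and refine with the wrist camera.

```bash
cat > h.py <<'E'
import numpy as np, cv2
def K(c):
    f=200/np.tan(np.radians(c["fovy"]/2)); return np.array([[f,0,c["cx"]],[0,f,c["cy"]],[0,0,1]])
def ray(c,uv):
    p=(np.asarray(uv,float).reshape(-1,2)-[c["cx"],c["cy"]])/K(c)[0,0]
    q=p.copy()
    for _ in range(20): q=p/(1+c["k1"]*(q**2).sum(1,keepdims=True))
    d=np.c_[q,np.ones(len(q))]@c["R"]; return -c["R"].T@c["t"],d
def onz(c,uv,z):
    o,d=ray(c,uv); return o+d*((z-o[2])/d[:,2:])
def proj(c,X):
    X=np.atleast_2d(X)@c["R"].T+c["t"]; q=X[:,:2]/X[:,2:]
    return q*(1+c["k1"]*(q**2).sum(1,keepdims=True))*K(c)[0,0]+[c["cx"],c["cy"]]
def mask(im,kind):
    h=cv2.cvtColor(im,cv2.COLOR_RGB2HSV)
    lo,hi={"y":((22,120,90),(35,255,255)),"b":((100,130,60),(120,255,255))}[kind]
    return cv2.inRange(h,lo,hi)
def blobs(m,amin=4):
    n,l,s,c=cv2.connectedComponentsWithStats(m)
    return [(i,s[i],c[i]) for i in range(1,n) if s[i,4]>=amin],l
E
python3 - <<'E'
from h import *; from bench import eyes,robot
c=eyes.get_calibration("top"); im=cv2.imread("pics/top0.png")[:,:,::-1].copy()
for k in "yb":
    b,l=blobs(mask(im,k))
    for i,s,ce in b:
        ys,xs=np.where(l==i); P=np.c_[xs,ys]-ce; w,v=np.linalg.eigh(P.T@P/len(P))
        z={"y":.088,"b":.131}[k]; A=onz(c,[ce,ce+10*v[:,1]],z)
        print(k,s[4],ce.round(1),A[0].round(4),"110:",onz(c,[ce],.11)[0].round(4),"ang",np.arctan2(*(A[1]-A[0])[1::-1]).round(3),w.round(1))
E
```

```text
y 194 [255.1 133.9] [0.8433 0.2079 0.088 ] 110: [0.8378 0.2047 0.11  ] ang 1.909 [15.3 16.5]
y 6 [264.2 208.8] [0.6276 0.1754 0.088 ] 110: [0.6255 0.1728 0.11  ] ang 2.379 [0.3 0.6]
y 24 [378.4 234.5] [ 0.5603 -0.1474  0.088 ] 110: [ 0.5592 -0.1451  0.11  ] ang 2.139 [1.3 2.8]
y 104 [390.  246.4] [ 0.5274 -0.1803  0.088 ] 110: [ 0.5269 -0.1774  0.11  ] ang -2.484 [ 2.2 32.4]
y 6 [263.  256.5] [0.4935 0.1752 0.088 ] 110: [0.4934 0.1726 0.11  ] ang -1.553 [0.2 0.7]
y 20 [396.9 259.4] [ 0.4913 -0.2     0.088 ] 110: [ 0.4913 -0.1968  0.11  ] ang 2.048 [1.1 2.3]
b 3303 [131. 152.] [0.7779 0.5514 0.131 ] 110: [0.7822 0.5597 0.11  ] ang -3.057 [208.3 362.7]
b 1078 [294.4 161.6] [0.7558 0.0903 0.131 ] 110: [0.7599 0.0916 0.11  ] ang 1.507 [ 93.1 228.1]
b 119 [180.4 224.3] [0.577  0.4005 0.131 ] 110: [0.5783 0.4064 0.11  ] ang 2.918 [ 7.2 46.6]
b 205 [250.5 230.9] [0.5625 0.2061 0.131 ] 110: [0.5636 0.2092 0.11  ] ang 3.074 [ 17.8 109.3]
b 11 [269.3 216.4] [0.6031 0.1558 0.131 ] 110: [0.6048 0.158  0.11  ] ang 2.964 [0.3 3.1]
b 197 [276.8 234.4] [0.5542 0.134  0.131 ] 110: [0.5551 0.1359 0.11  ] ang 3.006 [14.  96.5]
```

Emit:
{"op": "carry_out", "data": {"deltas": [{"dx":0.98,"dy":-0.42},{"dx":0.98,"dy":-0.42},{"dx":0.98,"dy":-0.42},{"dx":0.98,"dy":-0.42},{"dx":0.98,"dy":-0.42},{"dx":0.98,"dy":-0.42},{"dx":0.98,"dy":-0.42},{"dx":0.98,"dy":-0.42},{"dx":0.98,"dy":-0.42},{"dx":0.98,"dy":-0.42},{"dx":0.98,"dy":-0.42},{"dx":0.98,"dy":-0.42},{"dx":0.98,"dy":-0.42},{"dx":0.98,"dy":-0.42},{"dx":0.98,"dy":-0.42},{"dx":0.98,"dy":-0.42},{"dx":0.98,"dy":-0.42},{"dx":0.98,"dy":-0.42},{"dx":0.98,"dy":-0.42},{"dx":0.98,"dy":-0.42}]}}

```text
invalid input
```

Emit:
{"op": "carry_out", "data": {"deltas": [{"dx":0.7,"dy":-0.3},{"wz":-1},{"wz":-1},{},{}]}}

```text
invalid input
```

```bash
python3 - <<'E'
from h import *; from bench import eyes,robot
o=robot.get_obs(); print(o["time"],o["tool_pos"],o["ee_rot"],o["joint_positions"])
c=eyes.get_calibration("wrist"); im=eyes.snapshot("wrist"); cv2.imwrite("pics/w1.png",im[:,:,::-1])
b,l=blobs(mask(im,"y"),30)
for i,s,ce in b:
    ys,xs=np.where(l==i); P=np.c_[xs,ys]-ce; w,v=np.linalg.eigh(P.T@P/len(P))
    A=onz(c,[ce,ce+40*v[:,1]],.088);print(s,ce.round(1),A[0].round(4),"lugz",onz(c,[ce],.036)[0].round(4),np.arctan2(*(A[1]-A[0])[1::-1]).round(3))
E
```

```text
0.15 [ 0.21703461 -0.50509808  0.30175647] [-3.13988252e+00 -1.83780796e-04  4.05772610e-01] [-1.26810286e+00  8.78296262e-02  1.37189166e+00  6.88197533e-06
  1.68359133e+00 -1.03078535e-01]
[510 323  10  13  46] [515.  329.3] [ 0.1662 -0.7406  0.088 ] lugz [ 0.1439 -0.7878  0.036 ] -2.609
[520 330  23  59 326] [535.2 364.4] [ 0.137  -0.7859  0.088 ] lugz [ 0.1096 -0.8411  0.036 ] -2.55
[106 336  10  37 109] [110.2 349.4] [-0.0232 -0.3657  0.088 ] lugz [-0.0789 -0.3469  0.036 ] -3.026
[103 375  15  14  71] [109.5 382.7] [-0.0676 -0.3744  0.088 ] lugz [-0.1311 -0.3571  0.036 ] -2.315
```

View pics/w1.png

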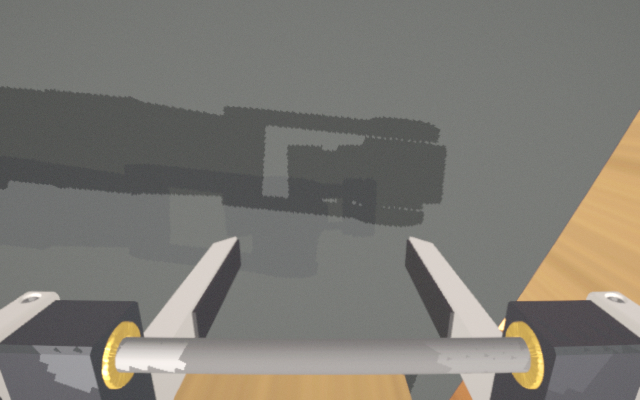

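The wrist picture only shows the fingers, tips at about (230,240) and (415,240), over empty bench. The moves were refused, so I'll retry with every field given.

Emit:
{"op": "carry_out", "data": {"deltas": [{"dx":0.98,"dy":-0.42,"dz":0,"wx":0,"wy":0,"wz":0,"gripper":0},{"dx":0.98,"dy":-0.42,"dz":0,"wx":0,"wy":0,"wz":0,"gripper":0},{"dx":0.98,"dy":-0.42,"dz":0,"wx":0,"wy":0,"wz":0,"gripper":0},{"dx":0.98,"dy":-0.42,"dz":0,"wx":0,"wy":0,"wz":0,"gripper":0},{"dx":0.98,"dy":-0.42,"dz":0,"wx":0,"wy":0,"wz":0,"gripper":0},{"dx":0.98,"dy":-0.42,"dz":0,"wx":0,"wy":0,"wz":0,"gripper":0},{"dx":0.98,"dy":-0.42,"dz":0,"wx":0,"wy":0,"wz":0,"gripper":0},{"dx":0.98,"dy":-0.42,"dz":0,"wx":0,"wy":0,"wz":0,"gripper":0},{"dx":0.98,"dy":-0.42,"dz":0,"wx":0,"wy":0,"wz":0,"gripper":0},{"dx":0.98,"dy":-0.42,"dz":0,"wx":0,"wy":0,"wz":0,"gripper":0},{"dx":0.98,"dy":-0.42,"dz":0,"wx":0,"wy":0,"wz":0,"gripper":0},{"dx":0.98,"dy":-0.42,"dz":0,"wx":0,"wy":0,"wz":0,"gripper":0},{"dx":0.98,"dy":-0.42,"dz":0,"wx":0,"wy":0,"wz":0,"gripper":0},{"dx":0.98,"dy":-0.42,"dz":0,"wx":0,"wy":0,"wz":0,"gripper":0},{"dx":0.98,"dy":-0.42,"dz":0,"wx":0,"wy":0,"wz":0,"gripper":0},{"dx":0.98,"dy":-0.42,"dz":0,"wx":0,"wy":0,"wz":0,"gripper":0},{"dx":0.98,"dy":-0.42,"dz":0,"wx":0,"wy":0,"wz":0,"gripper":0},{"dx":0.98,"dy":-0.42,"dz":0,"wx":0,"wy":0,"wz":0,"gripper":0}]}}

```text
time: 1.7
tool_pos: [0.4821, -0.2262, 0.3024]
ee_rot: [-3.141, 0.0, 0.406]
wrist_force: [-0.7, 0.3, -0.1]
width: 0.0944
finger_force: 0.0
```

Emit:
{"op": "carry_out", "data": {"deltas": [{"dx":0,"dy":0,"dz":0,"wx":0,"wy":0,"wz":-1,"gripper":0},{"dx":0,"dy":0,"dz":0,"wx":0,"wy":0,"wz":-1,"gripper":0},{"dx":0,"dy":0,"dz":0,"wx":0,"wy":0,"wz":0,"gripper":0},{"dx":0,"dy":0,"dz":0,"wx":0,"wy":0,"wz":0,"gripper":0}]}}

```text
time: 2.03
tool_pos: [0.4816, -0.227, 0.3024]
ee_rot: [-3.141, 0.0, 0.643]
wrist_force: [0.6, 0.0, -0.2]
width: 0.0941
finger_force: 0.0
```

```bash
cat > cart.py <<'E'
from h import *; from bench import eyes,robot; import sys
o=robot.get_obs(); print(o["time"],o["tool_pos"],o["ee_rot"],o["joint_positions"].round(3))
c=eyes.get_calibration("wrist"); im=eyes.snapshot("wrist"); cv2.imwrite(f"pics/{sys.argv[1]}.png",im[:,:,::-1])
b,l=blobs(mask(im,"y"),30)
for i,s,ce in b:
    ys,xs=np.where(l==i); P=np.c_[xs,ys]-ce; w,v=np.linalg.eigh(P.T@P/len(P))
    A=onz(c,[ce,ce+40*v[:,1]],.088);print(s,ce.round(1),A[0].round(4),"lugz",onz(c,[ce],.036)[0].round(4),np.arctan2(*(A[1]-A[0])[1::-1]).round(3))
E
python3 cart.py w2
```

```text
2.0333 [ 0.48155925 -0.22704895  0.30244321] [-3.14126654e+00  2.36765819e-04  6.42942976e-01] [-0.547  0.048  1.413 -0.     1.681  0.381]
[304  70  12  13 149] [309.5  76.1] [ 0.5568 -0.1575  0.088 ] lugz [ 0.5584 -0.1539  0.036 ] -2.321
[ 300   89   18   82 1239] [308.9 128. ] [ 0.5231 -0.1816  0.088 ] lugz [ 0.5188 -0.1823  0.036 ] -2.483
[104 346   7  20  53] [106.8 354.6] [ 0.2063 -0.1483  0.088 ] lugz [ 0.1464 -0.1431  0.036 ] -2.863
[531 362  12  26 106] [538.4 375.4] [ 0.4615 -0.5344  0.088 ] lugz [ 0.4464 -0.597   0.036 ] -2.499
[103 368  12  20  70] [106.9 378.1] [ 0.1777 -0.1621  0.088 ] lugz [ 0.1127 -0.1594  0.036 ] -2.402
```

View pics/w2.png

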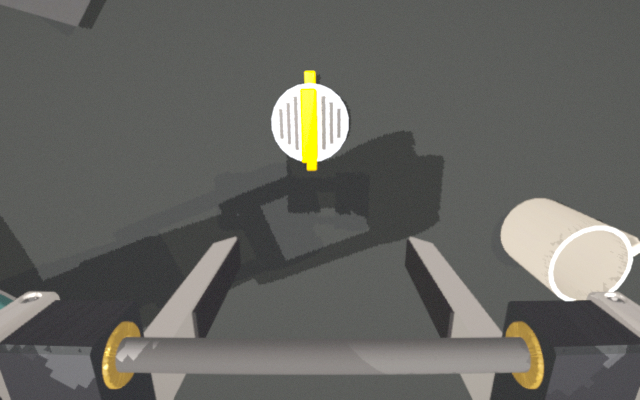

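The wrist picture shows the cartridge disc centred near (310,122). The bar is almost vertical in the image, with lugs at (309,76) and (312,167).

```bash
python3 - <<'E'
from h import *; from bench import eyes,robot
c=eyes.get_calibration("wrist"); im=cv2.imread("pics/w2.png")[:,:,::-1].copy()
g=im.min(2); m=((g>150)|(mask(im,"y")>0)).astype(np.uint8); m[:, :255]=0; m[:,365:]=0; m[200:]=0
b,l=blobs(m,500); i=b[0][0]; m=(l==i).astype(np.uint8)
m=cv2.morphologyEx(m,cv2.MORPH_OPEN,np.ones((25,25))) if 0 else cv2.morphologyEx(cv2.morphologyEx(m,cv2.MORPH_CLOSE,np.ones((9,9))),cv2.MORPH_OPEN,cv2.getStructuringElement(cv2.MORPH_ELLIPSE,(31,31)))
k=max(cv2.findContours(m,0,1)[0],key=cv2.contourArea); e=cv2.fitEllipse(k); print(e)
P=onz(c,k[:,0,:],.054)[:,:2]; q=np.linalg.lstsq(np.c_[2*P,np.ones(len(P))],(P**2).sum(1),rcond=None)[0]
print("circle",q[:2],np.sqrt(q[2]+q[:2]@q[:2]))
y=mask(im,"y")
ctr=[]
for r in range(72,172,3):
    xs=np.where(y[r,280:340])[0]+280
    if len(xs): ctr.append((r,xs.min(),xs.max(),xs.mean()))
for t in ctr: print(*t)
up=[(t[3],t[0]) for t in ctr if 95<t[0]<155]
A=onz(c,up,.088); d=np.polyfit(A[:,0],A[:,1],1); print("ang",np.arctan(d[0]),"y at circle x",np.polyval(d,q[0]))
print("pred lug tips",)
for a in (.62,.64,.66,.68): print(a,[proj(c,[q[0]+s*.048*np.cos(a),q[1]+s*.048*np.sin(a),.036])[0].round(1).tolist() for s in(1,-1)])
E
```

```text
((309.58154296875, 122.2478256225586), (77.02780151367188, 79.10649871826172), 167.37103271484375)
circle [ 0.52402636 -0.18027841] 0.03622221979896288
72 304 315 309.5
75 304 315 309.5
78 304 315 309.5
81 304 315 309.5
90 300 315 307.5
93 301 316 308.5
96 301 316 308.5
99 301 316 308.5
102 301 316 308.5
105 301 316 308.5
108 301 316 308.5
111 301 316 308.5
114 301 316 308.5
117 301 316 308.5
120 301 316 308.5
123 301 316 308.5
126 302 316 309.0
129 301 316 308.5
132 302 316 309.0
135 302 316 309.0
138 302 316 309.0
141 302 316 309.0
144 302 316 309.0
147 302 317 309.5
150 302 316 309.0
153 302 316 309.0
156 302 316 309.0
159 302 316 309.0
162 302 316 309.0
165 306 316 311.0
168 306 316 311.0
ang 0.6469298837069952 y at circle x -0.1809686560669217
pred lug tips
0.62 [[310.9, 70.8], [309.6, 170.1]]
0.64 [[309.9, 70.8], [310.5, 170.1]]
0.66 [[308.9, 70.8], [311.5, 170.1]]
0.68 [[307.9, 70.9], [312.4, 170.0]]
```

Emit:
{"op": "carry_out", "data": {"deltas": [{"dx":0.774,"dy":-0.15,"dz":0,"wx":0,"wy":0,"wz":0,"gripper":0},{"dx":0.774,"dy":-0.15,"dz":0,"wx":0,"wy":0,"wz":0,"gripper":0},{"dx":0.774,"dy":-0.15,"dz":0,"wx":0,"wy":0,"wz":0,"gripper":0},{"dx":0.774,"dy":-0.15,"dz":0,"wx":0,"wy":0,"wz":-0.08,"gripper":0},{"dx":0,"dy":0,"dz":0.9,"wx":0,"wy":0,"wz":0,"gripper":0},{"dx":0,"dy":0,"dz":0.9,"wx":0,"wy":0,"wz":0,"gripper":0},{"dx":0,"dy":0,"dz":0.9,"wx":0,"wy":0,"wz":0,"gripper":0},{"dx":0,"dy":0,"dz":0.9,"wx":0,"wy":0,"wz":0,"gripper":0},{"dx":0,"dy":0,"dz":0,"wx":0,"wy":0,"wz":0,"gripper":0}]}}

```text
time: 2.83
tool_pos: [0.522, -0.1798, 0.2262]
ee_rot: [-3.134, 0.004, 0.653]
wrist_force: [-0.1, 0.7, -0.4]
width: 0.094
finger_force: 0.0
```

Emit:
{"op": "carry_out", "data": {"deltas": [{"dx":0,"dy":0,"dz":0.9,"wx":0,"wy":0,"wz":0,"gripper":0},{"dx":0,"dy":0,"dz":0.9,"wx":0,"wy":0,"wz":0,"gripper":0},{"dx":0,"dy":0,"dz":0.9,"wx":0,"wy":0,"wz":0,"gripper":0},{"dx":0,"dy":0,"dz":0,"wx":0,"wy":0,"wz":0,"gripper":0},{"dx":0,"dy":0,"dz":0,"wx":0,"wy":0,"wz":0,"gripper":0},{"dx":0,"dy":0,"dz":0,"wx":0,"wy":0,"wz":0,"gripper":0}]}}

```text
time: 3.33
tool_pos: [0.5244, -0.1808, 0.1784]
ee_rot: [3.139, -0.001, 0.654]
wrist_force: [-0.1, 0.3, 0.9]
width: 0.0936
finger_force: 0.0
```

Emit:
{"op": "carry_out", "data": {"deltas": [{"dx":0,"dy":0,"dz":0.55,"wx":0,"wy":0,"wz":0,"gripper":0},{"dx":0,"dy":0,"dz":0.5,"wx":0,"wy":0,"wz":0,"gripper":0},{"dx":0,"dy":0,"dz":0,"wx":0,"wy":0,"wz":0,"gripper":0},{"dx":0,"dy":0,"dz":0,"wx":0,"wy":0,"wz":0,"gripper":100},{"dx":0,"dy":0,"dz":0,"wx":0,"wy":0,"wz":0,"gripper":150},{"dx":0,"dy":0,"dz":0,"wx":0,"wy":0,"wz":0,"gripper":200},{"dx":0,"dy":0,"dz":0,"wx":0,"wy":0,"wz":0,"gripper":255},{"dx":0,"dy":0,"dz":0,"wx":0,"wy":0,"wz":0,"gripper":255},{"dx":0,"dy":0,"dz":0,"wx":0,"wy":0,"wz":0,"gripper":255},{"dx":0,"dy":0,"dz":0,"wx":0,"wy":0,"wz":0,"gripper":255},{"dx":0,"dy":0,"dz":0,"wx":0,"wy":0,"wz":0,"gripper":255}]}}

```text
time: 4.25
tool_pos: [0.5238, -0.1803, 0.1558]
ee_rot: [3.141, -0.0, 0.655]
wrist_force: [-0.0, 0.4, -0.3]
width: 0.0436
finger_force: 0.0
```

Emit:
{"op": "carry_out", "data": {"deltas": [{"dx":0,"dy":0,"dz":0,"wx":0,"wy":0,"wz":0,"gripper":255},{"dx":0,"dy":0,"dz":0,"wx":0,"wy":0,"wz":0,"gripper":255},{"dx":0,"dy":0,"dz":0,"wx":0,"wy":0,"wz":0,"gripper":255},{"dx":0,"dy":0,"dz":0,"wx":0,"wy":0,"wz":0,"gripper":255},{"dx":0,"dy":0,"dz":0,"wx":0,"wy":0,"wz":0,"gripper":255},{"dx":0,"dy":0,"dz":0,"wx":0,"wy":0,"wz":0,"gripper":255}]}}

```text
time: 4.75
tool_pos: [0.5238, -0.1803, 0.1556]
ee_rot: [-3.142, 0.0, 0.655]
wrist_force: [-0.0, -0.4, -0.1]
width: 0.014
finger_force: 30.0
```

Emit:
{"op": "carry_out", "data": {"deltas": [{"dx":0,"dy":0,"dz":-0.5,"wx":0,"wy":0,"wz":0,"gripper":255},{"dx":0,"dy":0,"dz":-1,"wx":0,"wy":0,"wz":0,"gripper":255},{"dx":0,"dy":0,"dz":-1,"wx":0,"wy":0,"wz":0,"gripper":255},{"dx":0,"dy":0,"dz":-1,"wx":0,"wy":0,"wz":-0.5,"gripper":255},{"dx":0,"dy":0,"dz":-1,"wx":0,"wy":0,"wz":-1,"gripper":255},{"dx":0,"dy":0,"dz":-1,"wx":0,"wy":0,"wz":-1,"gripper":255},{"dx":0,"dy":0,"dz":-1,"wx":0,"wy":0,"wz":-1,"gripper":255},{"dx":0,"dy":0,"dz":-1,"wx":0,"wy":0,"wz":-1,"gripper":255},{"dx":0,"dy":0,"dz":-1,"wx":0,"wy":0,"wz":-1,"gripper":255},{"dx":0,"dy":0,"dz":-1,"wx":0,"wy":0,"wz":-1,"gripper":255},{"dx":0,"dy":0,"dz":0,"wx":0,"wy":0,"wz":-1,"gripper":255},{"dx":0,"dy":0,"dz":0,"wx":0,"wy":0,"wz":-1,"gripper":255},{"dx":0,"dy":0,"dz":0,"wx":0,"wy":0,"wz":-1,"gripper":255},{"dx":0,"dy":0,"dz":0,"wx":0,"wy":0,"wz":-1,"gripper":255},{"dx":0,"dy":0,"dz":0,"wx":0,"wy":0,"wz":-1,"gripper":255},{"dx":0,"dy":0,"dz":0,"wx":0,"wy":0,"wz":-1,"gripper":255},{"dx":0,"dy":0,"dz":0,"wx":0,"wy":0,"wz":-1,"gripper":255},{"dx":0,"dy":0,"dz":0,"wx":0,"wy":0,"wz":-1,"gripper":255},{"dx":0,"dy":0,"dz":0,"wx":0,"wy":0,"wz":-1,"gripper":255},{"dx":0,"dy":0,"dz":0,"wx":0,"wy":0,"wz":-1,"gripper":255}]}}

```text
time: 6.42
tool_pos: [0.5236, -0.1802, 0.3459]
ee_rot: [-3.141, -0.0, 2.641]
wrist_force: [-0.2, 1.2, -2.0]
width: 0.0138
finger_force: 30.0
```

Emit:
{"op": "carry_out", "data": {"deltas": [{"dx":0,"dy":0,"dz":0,"wx":0,"wy":0,"wz":-1,"gripper":255},{"dx":0,"dy":0,"dz":0,"wx":0,"wy":0,"wz":-1,"gripper":255},{"dx":0,"dy":0,"dz":0,"wx":0,"wy":0,"wz":-1,"gripper":255},{"dx":0,"dy":0,"dz":0,"wx":0,"wy":0,"wz":-1,"gripper":255},{"dx":0,"dy":0,"dz":0,"wx":0,"wy":0,"wz":0,"gripper":255},{"dx":0,"dy":0,"dz":0,"wx":0,"wy":0,"wz":0,"gripper":255}]}}

```text
time: 6.92
tool_pos: [0.5237, -0.1802, 0.3459]
ee_rot: [-3.142, -0.0, 3.112]
wrist_force: [0.6, 0.1, -1.9]
width: 0.0136
finger_force: 30.0
```

Emit:
{"op": "carry_out", "data": {"deltas": [{"dx":-0.376,"dy":0.99,"dz":0,"wx":0,"wy":0,"wz":0,"gripper":255},{"dx":-0.376,"dy":0.99,"dz":0,"wx":0,"wy":0,"wz":0,"gripper":255},{"dx":-0.376,"dy":0.99,"dz":0,"wx":0,"wy":0,"wz":0,"gripper":255},{"dx":-0.376,"dy":0.99,"dz":0,"wx":0,"wy":0,"wz":0,"gripper":255},{"dx":-0.376,"dy":0.99,"dz":0,"wx":0,"wy":0,"wz":0,"gripper":255},{"dx":-0.376,"dy":0.99,"dz":0,"wx":0,"wy":0,"wz":0,"gripper":255},{"dx":-0.376,"dy":0.99,"dz":0,"wx":0,"wy":0,"wz":0,"gripper":255},{"dx":-0.376,"dy":0.99,"dz":0,"wx":0,"wy":0,"wz":0,"gripper":255},{"dx":-0.376,"dy":0.99,"dz":0,"wx":0,"wy":0,"wz":0,"gripper":255},{"dx":-0.376,"dy":0.99,"dz":0,"wx":0,"wy":0,"wz":0,"gripper":255},{"dx":-0.376,"dy":0.99,"dz":0,"wx":0,"wy":0,"wz":0,"gripper":255},{"dx":-0.376,"dy":0.99,"dz":0,"wx":0,"wy":0,"wz":0,"gripper":255},{"dx":-0.376,"dy":0.99,"dz":0,"wx":0,"wy":0,"wz":0,"gripper":255},{"dx":-0.376,"dy":0.99,"dz":0,"wx":0,"wy":0,"wz":0,"gripper":255},{"dx":-0.376,"dy":0.99,"dz":0,"wx":0,"wy":0,"wz":0,"gripper":255},{"dx":-0.376,"dy":0.99,"dz":0,"wx":0,"wy":0,"wz":0,"gripper":255},{"dx":-0.376,"dy":0.99,"dz":0,"wx":0,"wy":0,"wz":0,"gripper":255},{"dx":-0.376,"dy":0.99,"dz":0,"wx":0,"wy":0,"wz":0,"gripper":255},{"dx":0,"dy":0,"dz":0,"wx":0,"wy":0,"wz":-0.25,"gripper":255},{"dx":0,"dy":0,"dz":0,"wx":0,"wy":0,"wz":0,"gripper":255}]}}

```text
time: 8.58
tool_pos: [0.6686, 0.1738, 0.3448]
ee_rot: [-3.141, -0.001, -3.138]
wrist_force: [-0.9, -0.2, -2.0]
width: 0.014
finger_force: 30.0
```

Emit:
{"op": "carry_out", "data": {"deltas": [{"dx":0,"dy":0,"dz":0,"wx":0,"wy":0,"wz":0,"gripper":255},{"dx":0,"dy":0,"dz":0,"wx":0,"wy":0,"wz":0,"gripper":255},{"dx":0,"dy":0,"dz":0,"wx":0,"wy":0,"wz":0,"gripper":255}]}}

```text
time: 8.83
tool_pos: [0.6684, 0.1717, 0.346]
ee_rot: [-3.141, 0.0, -3.14]
wrist_force: [0.1, 0.3, -1.0]
width: 0.014
finger_force: 30.0
```

```bash
python3 cart.py w3
```

```text
8.8333 [0.66836068 0.17170119 0.34597014] [-3.14142761e+00  2.60027427e-04 -3.13983652e+00] [ 0.169  0.41   0.893 -0.     1.838 -1.403]
[319 136  11  13 142] [324. 142.] [0.6248 0.173  0.088 ] lugz [0.6307 0.1732 0.036 ] -0.051
[315 160  17  22 334] [322.6 170.8] [0.6534 0.1716 0.088 ] lugz [0.6637 0.1716 0.036 ] 0.002
[ 308  199   30  132 3687] [322.6 264.5] [0.7568 0.1718 0.088 ] lugz [0.7829 0.1718 0.036 ] 0.002
```

View pics/w3.png

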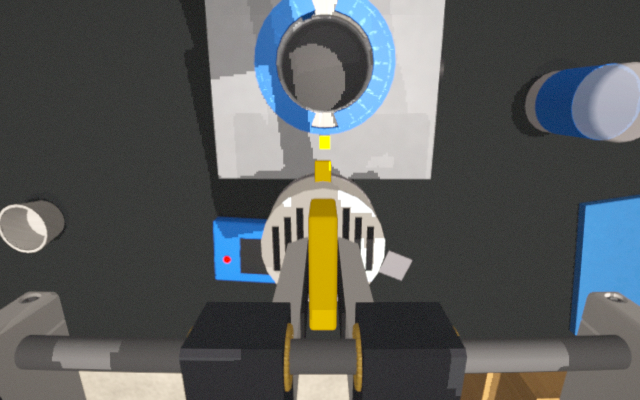

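The collar ring is centred at about (325,63), with the near entry gap at (324,120) and its yellow mark at (324,142). The held cartridge has its front lug at (323,171) and its disc around (322,235).

```bash
python3 - <<'E'
from h import *; from bench import eyes,robot
c=eyes.get_calibration("wrist"); im=cv2.imread("pics/w3.png")[:,:,::-1].copy()
o=robot.get_obs(); print(o["tool_pos"])
def circ(P):
    P=P[:,:2]
    for _ in range(6):
        q=np.linalg.lstsq(np.c_[2*P,np.ones(len(P))],(P**2).sum(1),rcond=None)[0]; r=np.sqrt(q[2]+q[:2]@q[:2])
        e=np.hypot(*(P-q[:2]).T)-r; k=abs(e)<max(.0008,1.5*e.std())
        if k.all(): break
        P=P[k]
    return q[:2].round(4),r.round(4),len(P),e.std().round(5)
h=cv2.cvtColor(im,cv2.COLOR_RGB2HSV); m=cv2.inRange(h,(95,90,60),(125,255,255)); 
ctr=np.array([325,63])
out=[];inn=[]
for a in np.radians(np.arange(0,360,3)):
    p=(ctr+np.outer(np.arange(20,95,.5),[np.cos(a),np.sin(a)]))
    p=p[p[:,1]>=0]; q=p.round().astype(int); v=m[q[:,1],q[:,0]]>0
    if v.sum()<20: continue
    i=np.where(v)[0]
    if i[-1]<len(v)-3: out.append(p[i[-1]])
    inn.append(p[i[0]])
for n,P in(("out",out),("in",inn)):
    for z in (.131,.116): print(n,z,circ(onz(c,P,z)))
print("mark",onz(c,[[324.,142.]],.11))
# held cartridge: bright disc edge rows<250
zt=o["tool_pos"][2]-.1556+.054
g=cv2.GaussianBlur(im,(3,3),0).astype(int)
m2=((g.min(2)>95)&(np.ptp(g,2)<60)).astype(np.uint8)
pts=[]
for a in np.radians(np.arange(180,361,2)):
    p=np.array([322,238])+np.outer(np.arange(50,72,.5),[np.cos(a),np.sin(a)]); q=p.round().astype(int)
    gr=cv2.cvtColor(im,cv2.COLOR_RGB2GRAY).astype(float)[q[:,1],q[:,0]]; d=gr[4:]-gr[:-4]; i=d.argmin()
    if d[i]<-35: pts.append(p[i+2])
pts=np.array(pts); print("disc",circ(onz(c,pts,zt)),zt)
lug=onz(c,[[324-1.4,171]],zt-.018); print("lug tip row?",lug)
y=mask(im,"y")
for r in (162,170,178,205,230,260,290,320):
    xs=np.where(y[r,295:350])[0]+295; print(r,xs.min(),xs.max(),onz(c,[[xs.mean(),r]],zt+.034 if r>190 else zt-.018)[0].round(4))
E
```

```text
[0.66836347 0.1716773  0.34602   ]
out 0.131 (array([0.5562, 0.1728]), np.float64(0.0566), 89, np.float64(0.00029))
out 0.116 (array([0.5547, 0.1729]), np.float64(0.0595), 89, np.float64(0.00031))
in 0.131 (array([0.5567, 0.1728]), np.float64(0.0392), 98, np.float64(0.00029))
in 0.116 (array([0.5552, 0.1729]), np.float64(0.0412), 98, np.float64(0.00031))
mark [[0.62228061 0.1728292  0.11      ]]
disc (array([0.6576, 0.1714]), np.float64(0.0327), 39, np.float64(0.00036)) 0.24441999651827948
lug tip row? [[0.62607004 0.17159655 0.22642   ]]
162 315 330 [0.6207 0.1715 0.2264]
170 315 330 [0.6255 0.1715 0.2264]
178 315 330 [0.6303 0.1715 0.2264]
205 311 334 [0.6313 0.1716 0.2784]
230 309 336 [0.6434 0.1716 0.2784]
260 308 336 [0.6587 0.1714 0.2784]
290 309 336 [0.6748 0.1717 0.2784]
320 309 336 [0.692  0.1717 0.2784]
```

```bash
python3 - <<'E'
from h import *; from bench import eyes,robot
c=eyes.get_calibration("wrist"); im=cv2.imread("pics/w3.png")[:,:,::-1].copy()
y=mask(im,"y"); print("yellow rows col 322:",[ (a,b) for a,b in [(r,int(y[r,322])) for r in range(130,335)] if y[a,322]!=y[a-1,322]])
print("gray rows col 300,345:",[im[r].tolist()[300] for r in range(172,190,2)])
y0=.1716;zb=.346-.1556
for cx in (.665,.667,.669):
    f=lambda x,z:proj(c,[cx+x,y0,zb+z])[0,1].round(1)
    print(cx,"lug top/bot",f(-.048,.036),f(-.048,.030),"barfront top/bot",f(-.031,.088),f(-.031,.054),"bar rear",f(.031,.088),"disc",proj(c,[cx-.036*np.cos(.65),y0-.036*np.sin(.65),zb+.054])[0].round(1))
ed=[]
g=cv2.cvtColor(im,cv2.COLOR_RGB2GRAY).astype(int)
for col in (290,300,350,360): print(col,g[168:200,col].tolist())
E
```

```text
yellow rows col 322: [(136, 255), (149, 0), (161, 255), (181, 0), (199, 255), (330, 0)]
gray rows col 300,345: [[128, 126, 126], [128, 126, 123], [120, 118, 115], [98, 92, 91], [135, 129, 121], [160, 151, 140], [160, 149, 139], [157, 148, 139], [159, 150, 141]]
0.665 lug top/bot 155.8 154.2 barfront top/bot 210.6 191.6 bar rear 326.8 disc [283.  195.6]
0.667 lug top/bot 159.2 157.5 barfront top/bot 214.7 195.1 bar rear 330.1 disc [283.2 199.1]
0.669 lug top/bot 162.5 160.8 barfront top/bot 218.9 198.6 bar rear 333.4 disc [283.3 202.6]
290 [124, 126, 129, 125, 125, 125, 124, 123, 126, 124, 101, 59, 40, 41, 59, 76, 94, 112, 135, 148, 152, 153, 150, 152, 150, 150, 148, 151, 166, 229, 255, 255]
300 [124, 128, 123, 126, 127, 127, 126, 126, 118, 108, 94, 108, 130, 147, 152, 153, 151, 152, 150, 150, 152, 152, 152, 153, 168, 190, 199, 201, 202, 201, 201, 199]
350 [201, 201, 201, 200, 200, 201, 200, 193, 171, 131, 106, 89, 96, 101, 137, 160, 166, 165, 165, 166, 166, 166, 166, 165, 166, 168, 197, 245, 255, 255, 255, 255]
360 [199, 200, 200, 198, 174, 136, 128, 127, 125, 126, 106, 75, 65, 59, 58, 59, 58, 62, 63, 77, 98, 136, 161, 167, 165, 163, 163, 166, 165, 164, 165, 180]
```

Emit:
{"op": "carry_out", "data": {"deltas": [{"dx":0.93,"dy":0.07,"dz":0,"wx":0,"wy":0,"wz":0,"gripper":255},{"dx":0.93,"dy":0,"dz":0,"wx":0,"wy":0,"wz":0,"gripper":255},{"dx":0.93,"dy":0,"dz":0,"wx":0,"wy":0,"wz":0,"gripper":255},{"dx":0.93,"dy":0,"dz":0,"wx":0,"wy":0,"wz":0,"gripper":255},{"dx":0.93,"dy":0,"dz":0,"wx":0,"wy":0,"wz":0,"gripper":255},{"dx":0.93,"dy":0,"dz":0,"wx":0,"wy":0,"wz":0,"gripper":255},{"dx":0,"dy":0,"dz":0.9,"wx":0,"wy":0,"wz":0,"gripper":255},{"dx":0,"dy":0,"dz":0.9,"wx":0,"wy":0,"wz":0,"gripper":255},{"dx":0,"dy":0,"dz":0.7,"wx":0,"wy":0,"wz":0,"gripper":255},{"dx":0,"dy":0,"dz":0,"wx":0,"wy":0,"wz":0,"gripper":255},{"dx":0,"dy":0,"dz":0,"wx":0,"wy":0,"wz":0,"gripper":255},{"dx":0,"dy":0,"dz":0,"wx":0,"wy":0,"wz":0,"gripper":255},{"dx":0,"dy":0,"dz":0,"wx":0,"wy":0,"wz":0,"gripper":255}]}}

```text
time: 9.97
tool_pos: [0.5574, 0.1733, 0.2974]
ee_rot: [3.141, 0.003, -3.138]
wrist_force: [-0.3, -0.2, -1.5]
width: 0.0136
finger_force: 30.0
```

```bash
python3 cart.py w4|head -1
```

```text
9.9667 [0.55737168 0.1733034  0.29741732] [ 3.14109666e+00  2.84071483e-03 -3.13827522e+00] [ 0.204  0.162  1.298 -0.     1.679 -1.37 ]
```

View pics/w4.png

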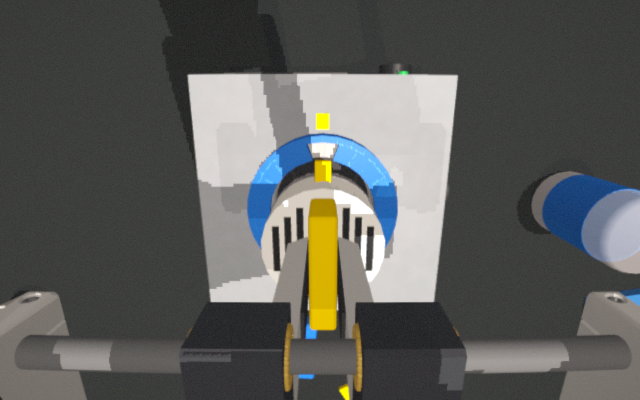

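The cartridge is over the collar: front lug at (323,171) lines up with the gap at (323,150) and the mark at (322,121). Descending gently.

Emit:
{"op": "carry_out", "data": {"deltas": [{"dx":0,"dy":0,"dz":0.2,"wx":0,"wy":0,"wz":0,"gripper":255},{"dx":0,"dy":0,"dz":0.2,"wx":0,"wy":0,"wz":0,"gripper":255},{"dx":0,"dy":0,"dz":0.2,"wx":0,"wy":0,"wz":0,"gripper":255},{"dx":0,"dy":0,"dz":0.1,"wx":0,"wy":0,"wz":0,"gripper":255},{"dx":0,"dy":0,"dz":0.1,"wx":0,"wy":0,"wz":0,"gripper":255},{"dx":0,"dy":0,"dz":0,"wx":0,"wy":0,"wz":0,"gripper":255},{"dx":0,"dy":0,"dz":0,"wx":0,"wy":0,"wz":0,"gripper":255}]}}

```text
time: 10.6
tool_pos: [0.5568, 0.1734, 0.2794]
ee_rot: [-3.141, -0.0, -3.138]
wrist_force: [0.6, 1.4, -2.2]
width: 0.014
finger_force: 30.0
```

Emit:
{"op": "carry_out", "data": {"deltas": [{"dx":0,"dy":-0.02,"dz":0.1,"wx":0,"wy":0,"wz":0,"gripper":255},{"dx":0,"dy":0,"dz":0.15,"wx":0,"wy":0,"wz":0,"gripper":255},{"dx":0,"dy":0,"dz":0.15,"wx":0,"wy":0,"wz":0,"gripper":255},{"dx":0,"dy":0,"dz":0.15,"wx":0,"wy":0,"wz":0,"gripper":255},{"dx":0,"dy":0,"dz":0.15,"wx":0,"wy":0,"wz":0,"gripper":255},{"dx":0,"dy":0,"dz":0.1,"wx":0,"wy":0,"wz":0,"gripper":255},{"dx":0,"dy":0,"dz":0,"wx":0,"wy":0,"wz":0,"gripper":255},{"dx":0,"dy":0,"dz":0,"wx":0,"wy":0,"wz":0,"gripper":255}]}}

```text
time: 11.27
tool_pos: [0.5568, 0.173, 0.2634]
ee_rot: [-3.141, -0.0, -3.138]
wrist_force: [0.8, -0.2, -2.5]
width: 0.0135
finger_force: 30.0
```

Emit:
{"op": "carry_out", "data": {"deltas": [{"dx":0,"dy":0,"dz":0.1,"wx":0,"wy":0,"wz":0,"gripper":255},{"dx":0,"dy":0,"dz":0.1,"wx":0,"wy":0,"wz":0,"gripper":255},{"dx":0,"dy":0,"dz":0.1,"wx":0,"wy":0,"wz":0,"gripper":255},{"dx":0,"dy":0,"dz":0.1,"wx":0,"wy":0,"wz":0,"gripper":255},{"dx":0,"dy":0,"dz":0.1,"wx":0,"wy":0,"wz":0,"gripper":255},{"dx":0,"dy":0,"dz":0.1,"wx":0,"wy":0,"wz":0,"gripper":255},{"dx":0,"dy":0,"dz":0.1,"wx":0,"wy":0,"wz":0,"gripper":255},{"dx":0,"dy":0,"dz":0.1,"wx":0,"wy":0,"wz":0,"gripper":255},{"dx":0,"dy":0,"dz":0,"wx":0,"wy":0,"wz":0,"gripper":255}]}}

```text
time: 12.02
tool_pos: [0.5567, 0.1729, 0.247]
ee_rot: [-3.141, -0.001, -3.138]
wrist_force: [0.4, -0.2, -2.6]
width: 0.0135
finger_force: 30.0
```

Emit:
{"op": "carry_out", "data": {"deltas": [{"dx":0,"dy":0,"dz":0.05,"wx":0,"wy":0,"wz":0,"gripper":255},{"dx":0,"dy":0,"dz":0.05,"wx":0,"wy":0,"wz":0,"gripper":255},{"dx":0,"dy":0,"dz":0.05,"wx":0,"wy":0,"wz":0,"gripper":255},{"dx":0,"dy":0,"dz":0,"wx":0,"wy":0,"wz":0,"gripper":255}]}}

```text
time: 12.35
tool_pos: [0.5568, 0.173, 0.2444]
ee_rot: [-3.141, -0.0, -3.138]
wrist_force: [0.1, -0.2, -2.2]
width: 0.0142
finger_force: 30.0
```

Emit:
{"op": "carry_out", "data": {"deltas": [{"dx":0,"dy":0,"dz":0.05,"wx":0,"wy":0,"wz":0,"gripper":255},{"dx":0,"dy":0,"dz":0.05,"wx":0,"wy":0,"wz":0,"gripper":255},{"dx":0,"dy":0,"dz":0,"wx":0,"wy":0,"wz":0,"gripper":255}]}}

```text
time: 12.6
tool_pos: [0.5568, 0.173, 0.2424]
ee_rot: [-3.141, -0.0, -3.138]
wrist_force: [0.1, -0.6, -1.5]
width: 0.0137
finger_force: 30.0
```

Emit:
{"op": "carry_out", "data": {"deltas": [{"dx":0,"dy":0,"dz":0.05,"wx":0,"wy":0,"wz":0,"gripper":255},{"dx":0,"dy":0,"dz":0,"wx":0,"wy":0,"wz":0,"gripper":255},{"dx":0,"dy":0,"dz":0,"wx":0,"wy":0,"wz":0,"gripper":255}]}}

```text
time: 12.85
tool_pos: [0.5569, 0.173, 0.2417]
ee_rot: [-3.142, 0.0, -3.138]
wrist_force: [-0.0, -0.8, -0.7]
width: 0.0139
finger_force: 30.0
```

Emit:
{"op": "carry_out", "data": {"deltas": [{"dx":0,"dy":0,"dz":0.05,"wx":0,"wy":0,"wz":0,"gripper":255},{"dx":0,"dy":0,"dz":0,"wx":0,"wy":0,"wz":0,"gripper":255},{"dx":0,"dy":0,"dz":0,"wx":0,"wy":0,"wz":0,"gripper":255},{"dx":0,"dy":0,"dz":0,"wx":0,"wy":0,"wz":0,"gripper":255}]}}

```text
time: 13.18
tool_pos: [0.5568, 0.173, 0.2416]
ee_rot: [3.142, 0.001, -3.138]
wrist_force: [-1.8, -0.2, 3.6]
width: 0.0137
finger_force: 30.0
```

Emit:
{"op": "carry_out", "data": {"deltas": [{"dx":0,"dy":0,"dz":0,"wx":0,"wy":0,"wz":0.3,"gripper":255},{"dx":0,"dy":0,"dz":0,"wx":0,"wy":0,"wz":0.3,"gripper":255},{"dx":0,"dy":0,"dz":0,"wx":0,"wy":0,"wz":0.3,"gripper":255},{"dx":0,"dy":0,"dz":0,"wx":0,"wy":0,"wz":0.3,"gripper":255},{"dx":0,"dy":0,"dz":0,"wx":0,"wy":0,"wz":0,"gripper":255}]}}

```text
time: 13.6
tool_pos: [0.5574, 0.1732, 0.2416]
ee_rot: [3.141, 0.002, 3.001]
wrist_force: [-0.5, -0.2, 3.9]
width: 0.0139
finger_force: 30.0
```

```bash
python3 -c "
from bench import robot
o=robot.get_obs();print(o['wrist_torque'],o['ee_rot'],o['tool_pos'])"
```

```text
[ 0.1129918   0.0282959  -0.06618415] [3.14055000e+00 2.38471811e-03 3.00091762e+00] [0.55741867 0.17320819 0.24161999]
```

Emit:
{"op": "carry_out", "data": {"deltas": [{"dx":0,"dy":0,"dz":0,"wx":0,"wy":0,"wz":0.4,"gripper":255},{"dx":0,"dy":0,"dz":0,"wx":0,"wy":0,"wz":0.4,"gripper":255},{"dx":0,"dy":0,"dz":0,"wx":0,"wy":0,"wz":0.4,"gripper":255},{"dx":0,"dy":0,"dz":0,"wx":0,"wy":0,"wz":0.4,"gripper":255},{"dx":0,"dy":0,"dz":0,"wx":0,"wy":0,"wz":0.4,"gripper":255},{"dx":0,"dy":0,"dz":0,"wx":0,"wy":0,"wz":0.4,"gripper":255},{"dx":0,"dy":0,"dz":0,"wx":0,"wy":0,"wz":0.4,"gripper":255},{"dx":0,"dy":0,"dz":0,"wx":0,"wy":0,"wz":0,"gripper":255}]}}

```text
time: 14.27
tool_pos: [0.5574, 0.1732, 0.2416]
ee_rot: [3.14, 0.002, 2.666]
wrist_force: [-0.5, 0.2, 5.3]
width: 0.0134
finger_force: 30.0
```

Emit:
{"op": "carry_out", "data": {"deltas": [{"dx":0,"dy":0,"dz":0,"wx":0,"wy":0,"wz":0.25,"gripper":255},{"dx":0,"dy":0,"dz":0,"wx":0,"wy":0,"wz":0.25,"gripper":255},{"dx":0,"dy":0,"dz":0,"wx":0,"wy":0,"wz":0,"gripper":255}]}}

```text
time: 14.52
tool_pos: [0.5574, 0.1732, 0.2416]
ee_rot: [3.14, 0.002, 2.607]
wrist_force: [0.8, 1.3, 5.7]
width: 0.0137
finger_force: 30.0
```

Emit:
{"op": "carry_out", "data": {"deltas": [{"dx":0,"dy":0,"dz":0,"wx":0,"wy":0,"wz":0.25,"gripper":255},{"dx":0,"dy":0,"dz":0,"wx":0,"wy":0,"wz":0.2,"gripper":255},{"dx":0,"dy":0,"dz":0,"wx":0,"wy":0,"wz":0,"gripper":255}]}}

```text
time: 14.77
tool_pos: [0.5573, 0.1732, 0.2416]
ee_rot: [3.14, 0.002, 2.553]
wrist_force: [0.9, 0.1, 5.8]
width: 0.0134
finger_force: 30.0
```

Emit:
{"op": "carry_out", "data": {"deltas": [{"dx":0,"dy":0,"dz":0,"wx":0,"wy":0,"wz":0.25,"gripper":255},{"dx":0,"dy":0,"dz":0,"wx":0,"wy":0,"wz":0.2,"gripper":255},{"dx":0,"dy":0,"dz":0,"wx":0,"wy":0,"wz":0,"gripper":255}]}}

```text
time: 15.02
tool_pos: [0.5573, 0.1731, 0.2416]
ee_rot: [3.14, 0.002, 2.499]
wrist_force: [-0.5, -0.1, 5.7]
width: 0.0135
finger_force: 30.0
```

Emit:
{"op": "carry_out", "data": {"deltas": [{"dx":0,"dy":0,"dz":0,"wx":0,"wy":0,"wz":0.25,"gripper":255},{"dx":0,"dy":0,"dz":0,"wx":0,"wy":0,"wz":0.2,"gripper":255},{"dx":0,"dy":0,"dz":0,"wx":0,"wy":0,"wz":0,"gripper":255}]}}

```text
time: 15.27
tool_pos: [0.5573, 0.1731, 0.2416]
ee_rot: [3.14, 0.001, 2.445]
wrist_force: [-0.5, 0.6, 5.3]
width: 0.0139
finger_force: 30.0
```

Emit:
{"op": "carry_out", "data": {"deltas": [{"dx":0,"dy":0,"dz":0,"wx":0,"wy":0,"wz":0.25,"gripper":255},{"dx":0,"dy":0,"dz":0,"wx":0,"wy":0,"wz":0.2,"gripper":255},{"dx":0,"dy":0,"dz":0,"wx":0,"wy":0,"wz":0,"gripper":255}]}}

```text
time: 15.52
tool_pos: [0.5573, 0.1731, 0.2416]
ee_rot: [3.14, 0.001, 2.391]
wrist_force: [0.8, 1.1, 6.6]
width: 0.0135
finger_force: 30.0
```

Emit:
{"op": "carry_out", "data": {"deltas": [{"dx":0,"dy":0,"dz":0,"wx":0,"wy":0,"wz":0.25,"gripper":255},{"dx":0,"dy":0,"dz":0,"wx":0,"wy":0,"wz":0.2,"gripper":255},{"dx":0,"dy":0,"dz":0,"wx":0,"wy":0,"wz":0,"gripper":255}]}}

```text
time: 15.77
tool_pos: [0.5573, 0.1731, 0.2416]
ee_rot: [3.14, 0.001, 2.337]
wrist_force: [-0.3, 0.6, 5.3]
width: 0.014
finger_force: 30.0
```

Emit:
{"op": "carry_out", "data": {"deltas": [{"dx":0,"dy":0,"dz":0,"wx":0,"wy":0,"wz":0.25,"gripper":255},{"dx":0,"dy":0,"dz":0,"wx":0,"wy":0,"wz":0.2,"gripper":255},{"dx":0,"dy":0,"dz":0,"wx":0,"wy":0,"wz":0,"gripper":255}]}}

```text
time: 16.02
tool_pos: [0.5573, 0.1731, 0.2416]
ee_rot: [3.14, 0.001, 2.283]
wrist_force: [0.8, -0.1, 4.5]
width: 0.0137
finger_force: 30.0
```

Emit:
{"op": "carry_out", "data": {"deltas": [{"dx":0,"dy":0,"dz":0,"wx":0,"wy":0,"wz":0.25,"gripper":255},{"dx":0,"dy":0,"dz":0,"wx":0,"wy":0,"wz":0.2,"gripper":255},{"dx":0,"dy":0,"dz":0,"wx":0,"wy":0,"wz":0,"gripper":255}]}}

```text
time: 16.27
tool_pos: [0.5573, 0.1732, 0.2416]
ee_rot: [3.139, 0.001, 2.229]
wrist_force: [0.8, 0.1, 5.1]
width: 0.0141
finger_force: 30.0
```

Emit:
{"op": "carry_out", "data": {"deltas": [{"dx":0,"dy":0,"dz":0,"wx":0,"wy":0,"wz":0.25,"gripper":255},{"dx":0,"dy":0,"dz":0,"wx":0,"wy":0,"wz":0.2,"gripper":255},{"dx":0,"dy":0,"dz":0,"wx":0,"wy":0,"wz":0,"gripper":255}]}}

```text
time: 16.52
tool_pos: [0.5574, 0.1732, 0.2416]
ee_rot: [3.139, 0.001, 2.175]
wrist_force: [0.7, 0.2, 4.4]
width: 0.0138
finger_force: 30.0
```

Emit:
{"op": "carry_out", "data": {"deltas": [{"dx":0,"dy":0,"dz":0,"wx":0,"wy":0,"wz":0.25,"gripper":255},{"dx":0,"dy":0,"dz":0,"wx":0,"wy":0,"wz":0.2,"gripper":255},{"dx":0,"dy":0,"dz":0,"wx":0,"wy":0,"wz":0,"gripper":255}]}}

```text
time: 16.77
tool_pos: [0.5575, 0.1732, 0.2415]
ee_rot: [3.139, 0.001, 2.12]
wrist_force: [1.0, -0.1, 4.1]
width: 0.0136
finger_force: 30.0
```

Emit:
{"op": "carry_out", "data": {"deltas": [{"dx":0,"dy":0,"dz":0,"wx":0,"wy":0,"wz":0.25,"gripper":255},{"dx":0,"dy":0,"dz":0,"wx":0,"wy":0,"wz":0.2,"gripper":255},{"dx":0,"dy":0,"dz":0,"wx":0,"wy":0,"wz":0,"gripper":255}]}}

```text
time: 17.02
tool_pos: [0.5577, 0.1734, 0.2413]
ee_rot: [3.138, 0.001, 2.066]
wrist_force: [1.6, 2.0, 4.0]
width: 0.0139
finger_force: 30.0
```

Emit:
{"op": "carry_out", "data": {"deltas": [{"dx":0,"dy":0,"dz":0,"wx":0,"wy":0,"wz":0.15,"gripper":255},{"dx":0,"dy":0,"dz":0,"wx":0,"wy":0,"wz":0.1,"gripper":255},{"dx":0,"dy":0,"dz":0,"wx":0,"wy":0,"wz":0,"gripper":255}]}}

```text
time: 17.27
tool_pos: [0.5572, 0.1732, 0.2412]
ee_rot: [3.14, 0.0, 2.035]
wrist_force: [1.8, 2.0, 4.5]
width: 0.0138
finger_force: 30.0
```

```bash
python3 -c "
from bench import robot
o=robot.get_obs();print(o['wrist_torque'],o['ee_rot'],o['tool_pos'],o['wrist_force'])"
```

```text
[ 0.13933889 -0.65012573  0.1743297 ] [3.14012286e+00 4.64272594e-04 2.03526598e+00] [0.557208   0.17316809 0.2411574 ] [1.76376528 2.00788486 4.45009262]
```

Emit:
{"op": "carry_out", "data": {"deltas": [{"dx":0,"dy":0,"dz":0,"wx":0,"wy":0,"wz":0.15,"gripper":255},{"dx":0,"dy":0,"dz":0,"wx":0,"wy":0,"wz":0,"gripper":255},{"dx":0,"dy":0,"dz":0,"wx":0,"wy":0,"wz":0,"gripper":255}]}}

```text
time: 17.52
tool_pos: [0.5563, 0.1728, 0.239]
ee_rot: [-3.139, -0.0, 2.017]
wrist_force: [1.7, 0.4, -0.9]
width: 0.0139
finger_force: 30.0
```

```bash
python3 -c "
from bench import robot
o=robot.get_obs();print(o['wrist_torque'],o['ee_rot'],o['tool_pos'],o['wrist_force'])"
```

```text
[ 0.20437089 -0.48250617 -0.03266029] [-3.13865994e+00 -4.70583942e-04  2.01719927e+00] [0.55629711 0.17276237 0.23904909] [ 1.67186661  0.36428302 -0.93380669]
```

It has started to drop into the notch (z is down 2.5 mm and the force is gone), so I'll lower gently.

Emit:
{"op": "carry_out", "data": {"deltas": [{"dx":0,"dy":0,"dz":0.05,"wx":0,"wy":0,"wz":0.1,"gripper":255},{"dx":0,"dy":0,"dz":0.05,"wx":0,"wy":0,"wz":0,"gripper":255},{"dx":0,"dy":0,"dz":0,"wx":0,"wy":0,"wz":0,"gripper":255}]}}

```text
time: 17.77
tool_pos: [0.5564, 0.1728, 0.2374]
ee_rot: [-3.139, -0.0, 2.005]
wrist_force: [1.7, 1.2, -1.7]
width: 0.0137
finger_force: 30.0
```

```bash
python3 -c "
from bench import robot
o=robot.get_obs();print(o['wrist_torque'],o['ee_rot'],o['tool_pos'],o['wrist_force'])"
```

```text
[ 0.06859778 -0.43687584  0.06890497] [-3.13911153e+00 -2.83208143e-04  2.00535148e+00] [0.55641922 0.17276827 0.23737155] [ 1.67637087  1.17359586 -1.65632722]
```

Emit:
{"op": "carry_out", "data": {"deltas": [{"dx":0,"dy":0,"dz":0.05,"wx":0,"wy":0,"wz":0,"gripper":255},{"dx":0,"dy":0,"dz":0.03,"wx":0,"wy":0,"wz":0,"gripper":255},{"dx":0,"dy":0,"dz":0,"wx":0,"wy":0,"wz":0,"gripper":255},{"dx":0,"dy":0,"dz":0,"wx":0,"wy":0,"wz":0,"gripper":255}]}}

```text
time: 18.1
tool_pos: [0.5564, 0.1728, 0.2365]
ee_rot: [-3.14, -0.0, 2.005]
wrist_force: [0.2, 0.5, -2.1]
width: 0.0142
finger_force: 30.0
```

Emit:
{"op": "carry_out", "data": {"deltas": [{"dx":0,"dy":0,"dz":0.05,"wx":0,"wy":0,"wz":0,"gripper":255},{"dx":0,"dy":0,"dz":0,"wx":0,"wy":0,"wz":0,"gripper":255},{"dx":0,"dy":0,"dz":0,"wx":0,"wy":0,"wz":0,"gripper":255}]}}

```text
time: 18.35
tool_pos: [0.5565, 0.1728, 0.2358]
ee_rot: [-3.14, -0.0, 2.005]
wrist_force: [-1.0, -1.2, -1.4]
width: 0.014
finger_force: 30.0
```

Emit:
{"op": "carry_out", "data": {"deltas": [{"dx":0,"dy":0,"dz":0,"wx":0,"wy":0,"wz":0,"gripper":200},{"dx":0,"dy":0,"dz":0,"wx":0,"wy":0,"wz":0,"gripper":150},{"dx":0,"dy":0,"dz":0,"wx":0,"wy":0,"wz":0,"gripper":100},{"dx":0,"dy":0,"dz":0,"wx":0,"wy":0,"wz":0,"gripper":100},{"dx":0,"dy":0,"dz":0,"wx":0,"wy":0,"wz":0,"gripper":100},{"dx":0,"dy":0,"dz":0,"wx":0,"wy":0,"wz":0,"gripper":100},{"dx":0,"dy":0,"dz":0,"wx":0,"wy":0,"wz":0,"gripper":100},{"dx":0,"dy":0,"dz":0,"wx":0,"wy":0,"wz":0,"gripper":100}]}}

```text
time: 19.02
tool_pos: [0.5569, 0.173, 0.2361]
ee_rot: [3.142, 0.0, 2.005]
wrist_force: [0.5, -0.5, 0.3]
width: 0.0569
finger_force: 0.0
```

Emit:
{"op": "carry_out", "data": {"deltas": [{"dx":0,"dy":0,"dz":-0.5,"wx":0,"wy":0,"wz":0,"gripper":100},{"dx":0,"dy":0,"dz":-1,"wx":0,"wy":0,"wz":0,"gripper":100},{"dx":0,"dy":0,"dz":-1,"wx":0,"wy":0,"wz":0,"gripper":100},{"dx":0,"dy":0,"dz":-1,"wx":0,"wy":0,"wz":0,"gripper":100},{"dx":0,"dy":0,"dz":-1,"wx":0,"wy":0,"wz":0,"gripper":100},{"dx":0,"dy":0,"dz":-1,"wx":0,"wy":0,"wz":0,"gripper":100},{"dx":-1,"dy":0,"dz":0,"wx":0,"wy":0,"wz":0,"gripper":100},{"dx":-1,"dy":0,"dz":0,"wx":0,"wy":0,"wz":0,"gripper":100},{"dx":-1,"dy":0,"dz":0,"wx":0,"wy":0,"wz":0,"gripper":100},{"dx":0,"dy":0,"dz":0,"wx":0,"wy":0,"wz":0,"gripper":100},{"dx":0,"dy":0,"dz":0,"wx":0,"wy":0,"wz":0,"gripper":100},{"dx":0,"dy":0,"dz":0,"wx":0,"wy":0,"wz":0,"gripper":100}]}}

```text
time: 20.02
tool_pos: [0.5819, 0.119, 0.3465]
ee_rot: [3.141, -0.0, 2.005]
wrist_force: [0.4, 0.4, -0.3]
width: 0.0568
finger_force: 0.0
```

```bash
python3 cart.py w5
```

```text
20.0167 [0.58192743 0.11896261 0.3465063 ] [ 3.14119531e+00 -4.61141481e-04  2.00546608e+00] [ 1.060e-01  1.820e-01  1.178e+00  1.000e-03  1.781e+00 -3.290e-01]
[316  81  12   3  35] [321.3  82. ] [0.5391 0.2089 0.088 ] lugz [0.5379 0.2112 0.036 ] -2.722
[247  88  15  15 141] [253.6  94.9] [0.4857 0.1715 0.088 ] lugz [0.4763 0.1681 0.036 ] 3.064
[ 313   90   18   84 1469] [321.6 130.6] [0.5583 0.1683 0.088 ] lugz [0.56   0.1644 0.036 ] -1.128
[381 152  14  13 114] [387.3 157.9] [0.6287 0.1716 0.088 ] lugz [0.6411 0.1682 0.036 ] -2.401
[535 175  32  30 816] [550.5 189.4] [0.7978 0.2148 0.088 ] lugz [0.836  0.2181 0.036 ] -1.809
[455 352   7  20  59] [457.7 361.4] [ 0.8227 -0.0103  0.088 ] lugz [ 0.8648 -0.0415  0.036 ] -0.951
[456 374   5   9  31] [457.7 377.9] [ 0.836  -0.0316  0.088 ] lugz [ 0.8802 -0.066   0.036 ] -0.989
```

View pics/w5.png

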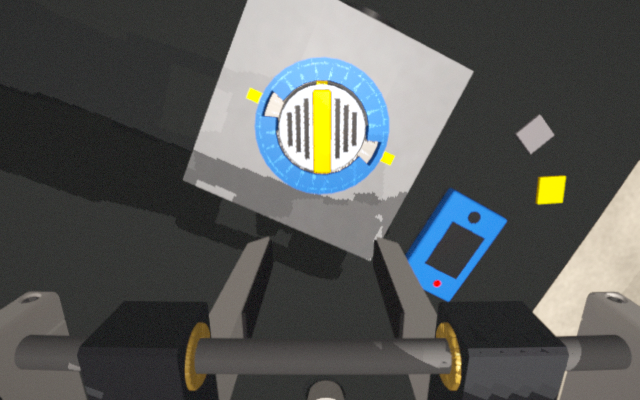

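The bar at (322,130) stands 1.13 rad clockwise of the gap marks at (254,95) and (387,158). The cartridge is centred and the gripper is clear, so I'm handing it in.

```bash
python3 -c "
from bench import robot
print(robot.close_job())"
```

```text
the job is handed in; nothing more can be done
None
```

The cartridge is in the collar, turned about 1.13 rad clockwise and dropped into the notches; wrist force read under 7 N throughout, the gripper is clear, and the job was handed in at about 20 s (no verdict came back).

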